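Find the full canister and set it on the kitchen scale

ROBOT

A 7-joint arm with a two-finger parallel gripper is mounted at the origin on the work surface. World frame = base frame: x ahead of the robot, y to its left, z up, the work surface at z = 0. Lengths are in m, angles in degrees, forces in N, time in s.
With the tool pointing down it reaches from about 0.425 to 0.925 m from the base axis. Payload 6.8 kg.
Tool frame: the origin (TCP) lies midway between the tips of the shut fingers; the grasp point (between the pads) lies 19 mm behind it (r.grip_point_offset is the distance from the TCP to the grasp point, in m); z points along the fingers, y is the line along which they close (so a half turn about z gives the same grasp; the last joint's range is limited). The gripper opens to 85 mm and grips with 20 to 120 N. Pads are 22 mm wide; open, the fingers measure 114 mm over their backs; the gripper's body (76 mm by 85 mm) begins 54 mm behind the grasp point. The pads swing forward as they close: fully open they stand 13 mm farther back than shut.
Start: joints at [66.4, 27.33, 1.283, 89.118, -0.659, 63.558, -4.761], TCP at [0.202, -0.644, 0.207] pointing down, gripper open.
Joint ranges: [-169.35, 169.35], [-19.33, 120.38], [-80.79, 83.38], [13.8, 139.57], [-78.32, 258.32], [9.67, 109.79], [-169.56, 169.56]. Speed limits (degrees/s): [136.94, 136.94, 180, 180, 180, 180, 180].

INTERFACE

Orientations are given as a 3x3 rotation matrix whose columns are the frame's x, y, z axes.
In Python, from cell import state, vision, r gives the robot as it stands.
- The arm moves only by the tool carry_out, never from a script. Its argument "deltas" is a list of rows, each a list of 3 entries, a list of its own where there are three numbers: the shift along the world's x, y, z each as a share of 10 cm, from -1 to 1, then the turn, a rotation vector about the world's x, y, z each as a share of 45 degrees, from -1 to 1, then the closure, from -1 (fully open) to 1 (shut). A call has exactly 8 rows; each row shifts and turns the commanded pose from where the row before left it; what a row does not reach is not made up. A row lasts 1/8 s, in which the tool goes at most 62.5 mm and 10.7 degrees, less where a joint would pass 70% of its speed; a pose out of reach is approached as far as the arm can. A call with a number of a shift or a turn outside -1 to 1 is refused whole. A call with a gripper value outside its range is refused whole. The fingers move at their own pace and stop on an object; the grip force is fixed at half the most. Time passes only in rows, so rows that do not move let the fingers close, or fill a call up. It gives the time, the measured TCP pose, the force, the opening and the grip force at its end, in the units of the state.
- state(): the state, without advancing time (a new reading comes with each control period).
- vision.snapshot(name): name is "scene" or "top"; returns (picture, depth): 384x512x3 uint8, blue, green, red; 384x512 float32, m along the optical axis (not along the pixel's ray), 0 where there is no reading.
- vision.camera_info(name): a dict with "fx", "fy", "cx", "cy" (pixels), "k1" (the pictures are not rectified: a ray, as slopes to the right and down, at radius r is drawn at 1 + k1 r^2 times it, then the intrinsics apply), "R" (3x3) and "t" (3): a world point X has camera coordinates R X + t. Camera axes: x right, y down, z forward; pixel columns grow to the right and rows downward; lengths in m; the calibration is good to about 2 mm. A picture is of the moment at which its call begins. camera_info takes no time and is no camera call.
- r.hand_in(): hands the job in; it is judged then, once.
The state is a dict: "time": time; "qpos": joint angles; "qvel": joint speeds; "joint_torque": joint torques, N m; "ee_pos": TCP position; "tool_rot": TCP orientation; "ft_force": force on the tool from outside, world axes, zero at the start; "moment": the same for the moment, N m; "width": opening from 0.0 (shut) to 1.0 (fully open); "grasp_force": force on a finger pad.
Only numpy, scipy, OpenCV 4.12 (cv2) and the standard library are available. Lean on these libraries where they do the work, as an engineer would, in place of code of your own. Each camera call takes 0.05 s, during which the arm holds its last target. There are 200 camera calls.

TASK

One of the three identical canisters is full and the other two are nearly empty. Find the full one by its weight and leave it standing on the kitchen scale, centred within the circle marked on the pan, set down so gently that the pan is never driven down near its stop. The two nearly empty canisters must finish standing where they were, no canister may be tipped over, and nothing else on the counter may be disturbed.

Things in the scene. Friction and masses are not known exactly. Their poses are not given: they have to be found in the camera images.
- canister_a: one of three identical closed canisters: round steel body 90 mm wide, 85 mm high; wooden lid 92 mm wide, its flat top 95 mm above the underside; on the lid a wooden bar handle 60 mm long (along x), 24 mm wide (y), from 95 to 135 mm above the underside. Origin: centre of the underside, z up. Nearly empty about 0.33 kg, full about 0.8 kg; contents unseen
- canister_b: one of three identical closed canisters: round steel body 90 mm wide, 85 mm high; wooden lid 92 mm wide, its flat top 95 mm above the underside; on the lid a wooden bar handle 60 mm long (along x), 24 mm wide (y), from 95 to 135 mm above the underside. Origin: centre of the underside, z up. Nearly empty about 0.33 kg, full about 0.8 kg; contents unseen
- canister_c: one of three identical closed canisters: round steel body 90 mm wide, 85 mm high; wooden lid 92 mm wide, its flat top 95 mm above the underside; on the lid a wooden bar handle 60 mm long (along x), 24 mm wide (y), from 95 to 135 mm above the underside. Origin: centre of the underside, z up. Nearly empty about 0.33 kg, full about 0.8 kg; contents unseen
- pan_center (a point): centre of the top of the scale's pan: flat round steel plate 176 mm wide, 8 mm thick, top about 126 mm above the counter, empty at first. A thin dark circle 116 mm wide is marked round this point. Below is a white box-shaped spring scale, 150 by 160 mm, 80 mm high, fixed, its dial facing away from the robot. The pan sinks level, about 11 mm under a full canister, 4 mm under a nearly empty one
- pan (a joint): how far the sprung pan has sunk (m): 0 empty; its lower stop is at 0.025; spring 650 N/m
- apple: bystander: green apple standing on its foot, 74 mm wide, 67 mm high; origin at its underside
- kiwi: bystander: brown kiwi standing on end, 54 mm wide, 52 mm high; origin at its underside
- mug: bystander: white mug, 80 mm wide, 90 mm high; origin at its underside
- mill: bystander: turned wooden pepper mill, 54 mm wide, 145 mm high; origin at its underside
- bowl: bystander: grey-green bowl of strawberries, 156 mm wide, 75 mm high; origin at its underside
Mind the look-alikes: they are no part of the job. What is shaped like the canister_b but yellow is not meant. What is shaped like the canister_c but blue is not meant.

How it is judged (in metres and radians):
At the end, for the whole second after the job is handed in: The full canister stands upright and at rest on the scale's pan, within 14 mm of its centre, and the pan has sunk more than 7.2 mm under it; the other two stand upright on the counter within 40 mm of where they started; every bystander is within 30 mm of where it started (value of joint pan above 0.0072 m and ((horizontal distance between canister_a and pan_center below 0.014 m and z of canister_a in the frame of pan_center between -0.006 and 0.006 m and distance of each of canister_b, canister_c from where it was at the start of the episode below 0.04 m and height (world z) of each of canister_b, canister_c below 0.01 m) or (horizontal distance between canister_b and pan_center below 0.014 m and z of canister_b in the frame of pan_center between -0.006 and 0.006 m and distance of each of canister_a, canister_c from where it was at the start of the episode below 0.04 m and height (world z) of each of canister_a, canister_c below 0.01 m) or (horizontal distance between canister_c and pan_center below 0.014 m and z of canister_c in the frame of pan_center between -0.006 and 0.006 m and distance of each of canister_a, canister_b from where it was at the start of the episode below 0.04 m and height (world z) of each of canister_a, canister_b below 0.01 m)) and angle between each of canister_a, canister_b, canister_c's own z axis and vertical below 0.1 rad and linear speed of each of canister_a, canister_b, canister_c below 0.02 m/s and distance of each of apple, kiwi, mug, mill, bowl from where it was at the start of the episode below 0.03 m); the robot touches nothing.
It fails at once if the pan is driven down near its stop (more than 21 mm) (value of joint pan above 0.021 m).
It fails at once if a canister is tipped more than 0.6 rad (angle between any of canister_a, canister_b, canister_c's own z axis and vertical above 0.6 rad).
It fails at once if a bystander is moved more than 30 mm (distance of any of apple, kiwi, mug, mill, bowl from where it was at the start of the episode above 0.03 m).
It also fails if it takes over 64 s, if anything falls off the work surface, if the arm or the gripper's body presses on something with over 40 N, if the wrist force passes 120 N, or if a joint passes its speed limit or range.

## Working session

There is one attempt and no reset: what is moved stays moved. The work goes in short steps, Python scripts to look and compute and a tool call to move; the robot and the scene stay as the last step left them, time stands still between calls to the robot, and variables do not carry over. Pictures are saved under pics/ and viewed, at most 10 in all, crops included, and the job is handed in when it is done.

Besides the shell and the picture viewer there is one more tool, called after "Emit:" in YAML: its name, and indented under it one key for each argument. carry_out: Moves the arm, as the interface text tells. Its arguments: {"type":"object","properties":{"deltas":{"type":"array","items":{"type":"array"}}},"required":["deltas"]}

```bash
mkdir -p pics; python3 - <<'E'
from cell import state, vision, r
import cv2,numpy as np
for n in("scene","top"):
    p,d=vision.snapshot(n); cv2.imwrite(f"pics/{n}.png",p); np.save(f"pics/{n}_d.npy",d)
    print(n,vision.camera_info(n))
s=state();print(s['time'],s['ee_pos'],s['tool_rot'],s['ft_force'],s['width'],r.grip_point_offset)
E
```

```text
scene {'fx': 425.5731504868369, 'fy': 425.5731504868369, 'cx': 260.6174678381689, 'cy': 194.58215644994831, 'k1': -0.036481176494492444, 'R': array([[-0.72479762,  0.68868315, -0.01959399],
       [ 0.53816412,  0.54817008, -0.6402257 ],
       [-0.43017181, -0.47457884, -0.76793693]]), 't': array([ 0.38100855, -0.20682758,  1.80082577])}
top {'fx': 400.965747888633, 'fy': 400.965747888633, 'cx': 252.40667253252127, 'cy': 192.6744666872343, 'k1': -0.11966382369364786, 'R': array([[ 0.01834758, -0.99945036,  0.02761064],
       [-0.98935766, -0.02213518, -0.14381045],
       [ 0.14434257, -0.02467823, -0.98922   ]]), 't': array([-0.01352425,  0.52560216,  1.13118108])}
0.1 [ 0.20176617 -0.64354726  0.20633463] [[ 9.54190188e-01  2.99200153e-01 -5.95169628e-04]
 [ 2.99200723e-01 -9.54188994e-01  1.51375172e-03]
 [-1.14989563e-04 -1.62248222e-03 -9.99998677e-01]] [-0.34614111 -0.14029775 -0.68368636] 0.996555535578748 0.0187
```

View pics/scene.png

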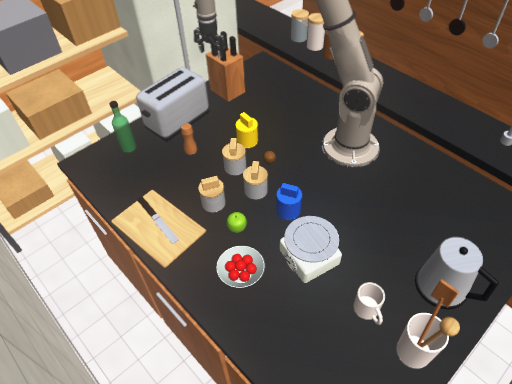

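View pics/top.png

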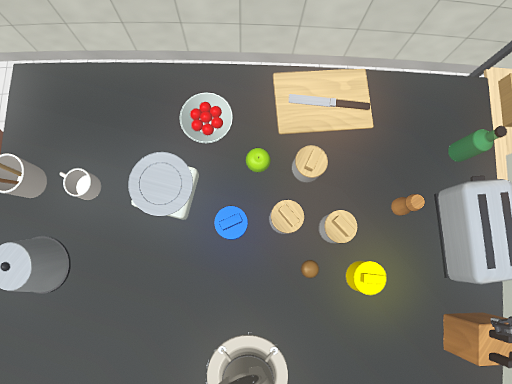

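The top view shows the three wooden-lidded steel canisters at about (310,163), (287,216) and (341,227). The look-alikes are blue (231,222) and yellow (366,278), and the scale pan is at (161,184). The three wooden-lidded ones fit the description, so I'll measure those.

```bash
cat > h.py <<'E'
import cv2,numpy as np
from cell import state,vision,r
def cloud(n,d):
    c=vision.camera_info(n);h,w=d.shape
    K=np.array([[c['fx'],0,c['cx']],[0,c['fy'],c['cy']],[0,0,1]])
    u,v=np.meshgrid(np.arange(w),np.arange(h))
    px=np.stack([u,v],-1).reshape(-1,1,2).astype(np.float64)
    s=cv2.undistortPoints(px,K,np.array([c['k1'],0,0,0,0.])).reshape(h,w,2)
    P=np.dstack([s,np.ones((h,w))])
    X=(P*d[...,None]-c['t'])@c['R']
    return X,P@c['R'],-c['t']@c['R']      # points, ray directions, camera centre
def onplane(D,C,z,m):
    d=D[m];return C+d*((z-C[2])/d[:,2])[:,None]
E
cat > m.py <<'E'
from h import *
n="top";p=cv2.imread("pics/top.png");d=np.load("pics/top_d.npy")
X,D,C=cloud(n,d)
X2,D2,C2=cloud("scene",np.load("pics/scene_d.npy"))
Q=np.vstack([X[d>0],X2[np.load("pics/scene_d.npy")>0]])
for nm,(u,v) in dict(c1=(310,163),c2=(287,216),c3=(341,227),blue=(231,222),yel=(366,278)).items():
    yy,xx=np.mgrid[:384,:512]; near=np.hypot(xx-u,yy-v)<30
    out=[]
    for cl,dd in((X,d),(X2,None)):
        Z=cl[...,2]
        c0=np.median(X[v-3:v+4,u-3:u+4].reshape(-1,3),0)
        nb=np.hypot(cl[...,0]-c0[0],cl[...,1]-c0[1])<.075
        hm=nb&(Z>.124)&(Z<.145); lm=nb&(Z>.085)&(Z<.105)
        (a,b),rad=cv2.minEnclosingCircle((cl[lm][:,:2]*1000).astype(np.float32))
        rc=cv2.minAreaRect((cl[hm][:,:2]*1000).astype(np.float32))
        bx=cv2.boxPoints(rc);e=max((bx[1]-bx[0],bx[2]-bx[1]),key=np.linalg.norm)
        out.append((nm,"lid",round(a),round(b),round(rad),"handle",np.round(rc[0]),np.round(rc[1]),"yaw",round(np.degrees(np.arctan2(e[1],e[0]))%180,1),"z",round(np.median(Z[hm]),4),np.sum(hm)))
    print(*out,sep="\n")
for nm,cl in(("top",X),("scene",X2)):
    c0=np.median(X[180:188,157:165].reshape(-1,3),0)
    m=(np.hypot(cl[...,0]-c0[0],cl[...,1]-c0[1])<.12)&(np.abs(cl[...,2]-.126)<.012)
    (a,b),rad=cv2.minEnclosingCircle((cl[m][:,:2]*1000).astype(np.float32))
    print(nm,"pan",c0,a,b,rad,np.median(cl[m][:,2]))
for nm,(u,v) in dict(apple=(258,160),kiwi=(310,269),mill=(408,204),bowl=(206,118),mug=(82,184)).items(): print(nm,X[v,u].round(3))
i=cv2.resize(p[130:300,130:390],None,fx=3,fy=3,interpolation=cv2.INTER_CUBIC); cv2.imwrite("pics/crop.png",i)
E
python3 m.py
```

```text
('c1', 'lid', 613, -166, 46, 'handle', array([ 613., -166.]), array([24., 60.]), 'yaw', np.float32(156.3), 'z', np.float64(0.1349), np.int64(194))
('c1', 'lid', 614, -167, 47, 'handle', array([ 616., -165.]), array([25., 59.]), 'yaw', np.float32(152.5), 'z', np.float64(0.1342), np.int64(115))
('c2', 'lid', 455, -99, 46, 'handle', array([455., -99.]), array([60., 24.]), 'yaw', np.float32(40.7), 'z', np.float64(0.1346), np.int64(208))
('c2', 'lid', 459, -102, 49, 'handle', array([ 457., -101.]), array([66., 23.]), 'yaw', np.float32(40.8), 'z', np.float64(0.1343), np.int64(94))
('c3', 'lid', 429, -248, 47, 'handle', array([ 430., -248.]), array([61., 25.]), 'yaw', np.float32(45.8), 'z', np.float64(0.1344), np.int64(222))
('c3', 'lid', 433, -251, 49, 'handle', array([ 433., -251.]), array([65., 24.]), 'yaw', np.float32(44.2), 'z', np.float64(0.1349), np.int64(80))
('blue', 'lid', 435, 57, 46, 'handle', array([435.,  57.]), array([24., 60.]), 'yaw', np.float32(115.4), 'z', np.float64(0.1346), np.int64(211))
('blue', 'lid', 438, 56, 46, 'handle', array([439.,  57.]), array([29., 59.]), 'yaw', np.float32(119.3), 'z', np.float64(0.134), np.int64(119))
('yel', 'lid', 289, -328, 47, 'handle', array([ 288., -328.]), array([60., 24.]), 'yaw', np.float32(84.2), 'z', np.float64(0.1343), np.int64(202))
('yel', 'lid', 292, -332, 49, 'handle', array([ 291., -333.]), array([61., 28.]), 'yaw', np.float32(82.8), 'z', np.float64(0.1342), np.int64(78))
top pan [0.53240891 0.24731467 0.12650083] 533.95166015625 250.81419372558594 88.50086212158203 0.12632766900267717
scene pan [0.53240891 0.24731467 0.12650083] 535.732666015625 246.8563995361328 89.54900360107422 0.12566684214127466
apple [ 0.617 -0.016  0.068]
kiwi [ 0.309 -0.17   0.049]
mill [ 0.492 -0.434  0.119]
bowl [0.735 0.137 0.081]
mug [0.546 0.516 0.003]
```

View pics/crop.png

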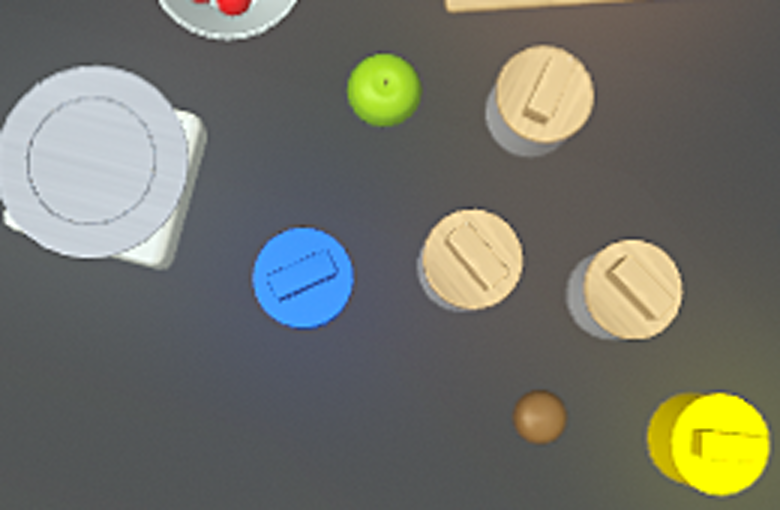

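The crop confirms that the targets are the three wooden-lidded canisters, at crop (545,95), (473,260) and (632,290). The blue one (303,278) and yellow one (720,443) are decoys. The measured sizes match: lid radius 46 mm, handle 60x24 mm, top at 135 mm. I'll go to c3 at (431,-249) first.

Emit:
carry_out:
  deltas:
    - [[0.286, 0.494, 0], [0, 0, 0.078], -1]
    - [[0.286, 0.494, 0], [0, 0, 0.078], -1]
    - [[0.286, 0.494, 0], [0, 0, 0.078], -1]
    - [[0.286, 0.494, 0], [0, 0, 0.078], -1]
    - [[0.286, 0.494, 0], [0, 0, 0.078], -1]
    - [[0.286, 0.494, 0], [0, 0, 0.078], -1]
    - [[0.286, 0.494, 0], [0, 0, 0.078], -1]
    - [[0.286, 0.494, 0], [0, 0, 0.078], -1]

```text
time: 1.1
ee_pos: [0.4312, -0.2472, 0.2071]
tool_rot: [[0.7, 0.714, -0.0], [0.714, -0.7, -0.0], [-0.0, -0.0, -1.0]]
ft_force: [0.4, -0.3, -0.4]
width: 0.995
grasp_force: 0.0
```

Emit:
carry_out:
  deltas:
    - [[0, 0, -0.25], [0, 0, 0], -1]
    - [[0, 0, -0.3], [0, 0, 0], -1]
    - [[0, -0.01, -0.25], [0, 0, 0], -1]
    - [[0, 0, -0.15], [0, 0, 0], -1]
    - [[0, 0, -0.1], [0, 0, 0], -1]
    - [[0, 0, 0], [0, 0, 0], -1]
    - [[0, 0, 0], [0, 0, 0], 1]
    - [[0, 0, 0], [0, 0, 0], 1]

```text
time: 2.1
ee_pos: [0.4313, -0.2502, 0.1029]
tool_rot: [[0.701, 0.713, 0.001], [0.713, -0.701, -0.001], [0.0, 0.001, -1.0]]
ft_force: [-0.0, 0.5, 0.3]
width: 0.604
grasp_force: 0.0
```

Emit:
carry_out:
  deltas:
    - [[0, 0, 0], [0, 0, 0], 1]
    - [[0, 0, 0], [0, 0, 0], 1]
    - [[0, 0, 0], [0, 0, 0], 1]
    - [[0, 0, 0], [0, 0, 0], 1]
    - [[0, 0, 0], [0, 0, 0], 1]
    - [[0, 0, 0], [0, 0, 0], 1]
    - [[0, 0, 0], [0, 0, 0], 1]
    - [[0, 0, 0], [0, 0, 0], 1]

```text
time: 3.1
ee_pos: [0.4309, -0.2501, 0.1029]
tool_rot: [[0.701, 0.713, 0.0], [0.713, -0.701, -0.0], [0.0, 0.001, -1.0]]
ft_force: [-0.6, 0.6, 4.9]
width: 0.255
grasp_force: 59.8
```

Emit:
carry_out:
  deltas:
    - [[0, 0, 0.05], [0, 0, 0], 1]
    - [[0, 0, 0.1], [0, 0, 0], 1]
    - [[0, 0, 0.1], [0, 0, 0], 1]
    - [[0, 0, 0.05], [0, 0, 0], 1]
    - [[0, 0, 0], [0, 0, 0], 1]
    - [[0, 0, 0], [0, 0, 0], 1]
    - [[0, 0, 0], [0, 0, 0], 1]
    - [[0, 0, 0], [0, 0, 0], 1]

```text
time: 4.1
ee_pos: [0.4306, -0.2498, 0.1319]
tool_rot: [[0.701, 0.713, -0.0], [0.713, -0.701, 0.0], [-0.0, -0.001, -1.0]]
ft_force: [1.3, 0.6, -7.8]
width: 0.254
grasp_force: 59.5
```

c3 weighs about 7.5 N, which makes it the full one. I'll lift it to carry height and recheck.

Emit:
carry_out:
  deltas:
    - [[0, 0, 0.1], [0, 0, 0], 1]
    - [[0, 0, 0.2], [0, 0, 0], 1]
    - [[0, 0, 0.3], [0, 0, 0], 1]
    - [[0, 0, 0.3], [0, 0, 0], 1]
    - [[0, 0, 0.3], [0, 0, 0], 1]
    - [[0, 0, 0.2], [0, 0, 0], 1]
    - [[0, 0, 0.05], [0, 0, 0], 1]
    - [[0, 0, 0], [0, 0, 0], 1]

```text
time: 5.1
ee_pos: [0.4305, -0.2498, 0.277]
tool_rot: [[0.701, 0.713, -0.0], [0.713, -0.701, 0.0], [-0.0, -0.0, -1.0]]
ft_force: [-0.0, -0.1, -7.6]
width: 0.257
grasp_force: 59.5
```

Emit:
carry_out:
  deltas:
    - [[0.02, 0.1, 0], [0, 0, 0], 1]
    - [[0.04, 0.2, 0], [0, 0, 0], 1]
    - [[0.06, 0.3, 0], [0, 0, 0], 1]
    - [[0.08, 0.4, 0], [0, 0, 0], 1]
    - [[0.08, 0.4, 0], [0, 0, 0], 1]
    - [[0.08, 0.4, 0], [0, 0, 0], 1]
    - [[0.08, 0.4, 0], [0, 0, 0], 1]
    - [[0.08, 0.4, 0], [0, 0, 0], 1]

```text
time: 6.1
ee_pos: [0.4821, 0.0121, 0.2764]
tool_rot: [[0.701, 0.714, -0.001], [0.714, -0.701, 0.0], [-0.001, -0.001, -1.0]]
ft_force: [0.5, -0.5, -8.4]
width: 0.256
grasp_force: 59.5
```

Emit:
carry_out:
  deltas:
    - [[0.1, 0.45, 0], [0, 0, 0], 1]
    - [[0.1, 0.45, 0], [0, 0, 0], 1]
    - [[0.1, 0.45, 0], [0, 0, 0], 1]
    - [[0.1, 0.4, 0], [0, 0, 0], 1]
    - [[0.06, 0.3, 0], [0, 0, 0], 1]
    - [[0.04, 0.2, 0], [0, 0, 0], 1]
    - [[0.01, 0.06, 0], [0, 0, 0], 1]
    - [[0, 0, 0], [0, 0, 0], 1]

```text
time: 7.1
ee_pos: [0.5336, 0.2404, 0.2768]
tool_rot: [[0.701, 0.713, -0.001], [0.713, -0.701, -0.001], [-0.001, 0.0, -1.0]]
ft_force: [0.3, -0.5, -7.6]
width: 0.258
grasp_force: 59.5
```

```bash
python3 - <<'E'
from h import *
s=state();print(s['time'],s['ee_pos'],s['ft_force'])
# pan from first pictures: fit ellipse of marked plate outline via plane points at pan top
for n in("top","scene"):
    d=np.load(f"pics/{n}_d.npy");X,D,C=cloud(n,d)
    m=((np.hypot(X[...,0]-.5345,X[...,1]-.2485)<.12)&(np.abs(X[...,2]-.126)<.006)).astype(np.uint8)
    c=max(cv2.findContours(m,0,cv2.CHAIN_APPROX_NONE)[0],key=cv2.contourArea)[:,0]
    P=onplane(D,C,.126,(c[:,1],c[:,0]))[:,:2]
    A=np.c_[2*P,np.ones(len(P))];w=np.ones(len(P),bool)
    for _ in range(5):
        x=np.linalg.lstsq(A[w],(P[w]**2).sum(1),rcond=None)[0];R=np.sqrt(x[2]+x[:2]@x[:2])
        e=np.abs(np.hypot(*(P-x[:2]).T)-R);w=e<max(.0015,np.median(e)*2)
    print(n,"pan",x[:2].round(4),R.round(4),w.sum(),len(w))
    p,d=vision.snapshot(n);cv2.imwrite(f"pics/{n}2.png",p);np.save(f"pics/{n}2_d.npy",d);X,D,C=cloud(n,d)
    b=cv2.imread(f"pics/{n}2.png")
    Q=X[(d>0)&(np.hypot(X[...,0]-.534,X[...,1]-.2485)<.07)]
    for lo,hi in((.26,.272),(.18,.255)):
        q=Q[(Q[:,2]>lo)&(Q[:,2]<hi)]
        if len(q)>20:print(lo,len(q),cv2.minEnclosingCircle((q[:,:2]*1000).astype(np.float32)),np.median(q[:,2]),q[:,2].min())
    cv2.imwrite(f"pics/{n}2c.png",cv2.resize(p[100:300,100:300] if n=="top" else p[150:310,200:400],None,fx=3,fy=3))
E
```

```text
7.1 [0.53361178 0.24035845 0.27682401] [ 0.34161205 -0.48099589 -7.57153321]
top pan [0.5333 0.25  ] 0.0868 162 180
0.26 36 ((556.4769287109375, 207.42669677734375), 20.014453887939453) 0.2687542407852465 0.26526776458319323
0.18 24 ((550.587646484375, 201.63311767578125), 11.545475959777832) 0.21469382003455922 0.182932373299392
scene pan [0.5362 0.2484] 0.0868 117 144
0.26 404 ((533.5563354492188, 238.84999084472656), 47.850406646728516) 0.2684269034134512 0.2602257566446445
0.18 427 ((537.6981811523438, 239.53445434570312), 44.92498016357422) 0.21931453267423842 0.18034521872897794
```

View pics/scene2c.png

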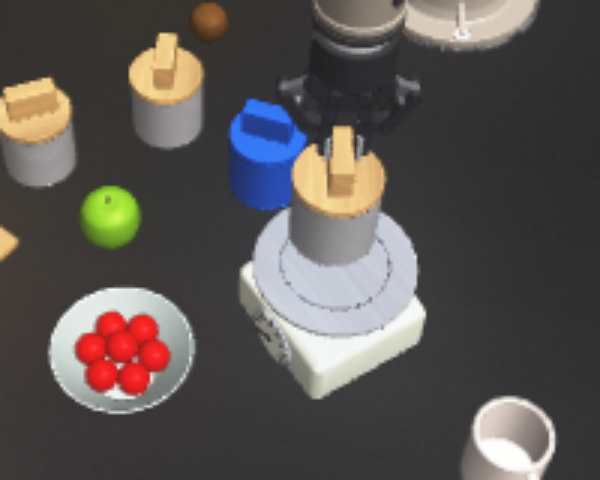

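The canister hangs level over the pan, about 9 mm short in y and 2 mm in x. I'll correct that and lower it.

Emit:
carry_out:
  deltas:
    - [[0.01, 0.04, -0.05], [0, 0, 0], 1]
    - [[0.01, 0.05, -0.1], [0, 0, 0], 1]
    - [[0, 0, -0.1], [0, 0, 0], 1]
    - [[0, 0, -0.08], [0, 0, 0], 1]
    - [[0, 0, -0.05], [0, 0, 0], 1]
    - [[0, 0, -0.02], [0, 0, 0], 1]
    - [[0, 0, 0], [0, 0, 0], 1]
    - [[0, 0, 0], [0, 0, 0], 1]

```text
time: 8.2
ee_pos: [0.5359, 0.2502, 0.2376]
tool_rot: [[0.701, 0.713, 0.001], [0.713, -0.701, 0.0], [0.001, 0.0, -1.0]]
ft_force: [0.2, 0.7, -7.2]
width: 0.256
grasp_force: 59.5
```

Emit:
carry_out:
  deltas:
    - [[0, 0, -0.02], [0, 0, 0], 1]
    - [[0, 0, -0.02], [0, 0, 0], 1]
    - [[0, 0, -0.02], [0, 0, 0], 1]
    - [[0, 0, -0.02], [0, 0, 0], 1]
    - [[0, 0, -0.02], [0, 0, 0], 1]
    - [[0, 0, -0.02], [0, 0, 0], 1]
    - [[0, 0, 0], [0, 0, 0], 1]
    - [[0, 0, 0], [0, 0, 0], 1]

```text
time: 9.2
ee_pos: [0.5358, 0.2501, 0.2254]
tool_rot: [[0.701, 0.713, 0.0], [0.713, -0.701, 0.0], [0.0, 0.0, -1.0]]
ft_force: [-0.1, -1.0, -3.2]
width: 0.259
grasp_force: 59.9
```

Emit:
carry_out:
  deltas:
    - [[0, 0, -0.01], [0, 0, 0], 1]
    - [[0, 0, -0.01], [0, 0, 0], 1]
    - [[0, 0, -0.01], [0, 0, 0], 1]
    - [[0, 0, -0.01], [0, 0, 0], 1]
    - [[0, 0, -0.005], [0, 0, 0], 1]
    - [[0, 0, 0], [0, 0, 0], 1]
    - [[0, 0, 0], [0, 0, 0], 1]
    - [[0, 0, 0], [0, 0, 0], 1]

```text
time: 10.2
ee_pos: [0.5358, 0.2501, 0.2208]
tool_rot: [[0.701, 0.713, 0.0], [0.713, -0.701, 0.0], [0.0, 0.0, -1.0]]
ft_force: [-0.5, -1.8, -0.8]
width: 0.258
grasp_force: 60.2
```

```bash
cat > lid.py <<'E'
from h import *
import sys
for n in ("scene","top"):
    p,d=vision.snapshot(n);cv2.imwrite(f"pics/{n}{sys.argv[1]}.png",p);X,D,C=cloud(n,d)
    m=(np.hypot(X[...,0]-.535,X[...,1]-.249)<.08)&(d>0)
    for nm,lo,hi in(("lid",.197,.216),("handle",.238,.256)):
        q=X[m&(X[...,2]>lo)&(X[...,2]<hi)]
        if len(q)>20:print(n,nm,len(q),cv2.minEnclosingCircle((q[:,:2]*1000).astype(np.float32)),np.median(q[:,2]).round(4))
    rr=np.hypot(X[...,0]-.535,X[...,1]-.249)
    q=X[(rr>.06)&(rr<.083)&(X[...,2]>.1)&(X[...,2]<.135)];print(n,"pan z",np.median(q[:,2]).round(4))
E
python3 lid.py 3
```

```text
scene lid 422 ((538.1251831054688, 248.7331085205078), 47.09646224975586) 0.212
scene handle 147 ((535.9204711914062, 249.96348571777344), 31.8691349029541) 0.2521
scene pan z 0.1176
top pan z 0.1181
```

Emit:
carry_out:
  deltas:
    - [[0, 0, 0], [0, 0, 0], 0.3]
    - [[0, 0, 0], [0, 0, 0], 0.2]
    - [[0, 0, 0], [0, 0, 0], 0]
    - [[0, 0, 0], [0, 0, 0], -0.5]
    - [[0, 0, 0], [0, 0, 0], -1]
    - [[0, 0, 0], [0, 0, 0], -1]
    - [[0, 0, 0], [0, 0, 0], -1]
    - [[0, 0, 0], [0, 0, 0], -1]

```text
time: 11.3
ee_pos: [0.5358, 0.2501, 0.2207]
tool_rot: [[0.701, 0.713, 0.0], [0.713, -0.701, -0.0], [-0.0, 0.0, -1.0]]
ft_force: [0.3, 0.6, 0.5]
width: 1.001
grasp_force: 0.0
```

Emit:
carry_out:
  deltas:
    - [[0, 0, 0.05], [0, 0, 0], -1]
    - [[0, 0, 0.1], [0, 0, 0], -1]
    - [[0, 0, 0.2], [0, 0, 0], -1]
    - [[0, 0, 0.3], [0, 0, 0], -1]
    - [[0, 0, 0.3], [0, 0, 0], -1]
    - [[-0.2, -0.4, 0.2], [0, 0, 0], -1]
    - [[-0.2, -0.5, 0], [0, 0, 0], -1]
    - [[-0.2, -0.5, 0], [0, 0, 0], -1]

```text
time: 12.3
ee_pos: [0.4753, 0.109, 0.3368]
tool_rot: [[0.701, 0.714, 0.002], [0.714, -0.701, 0.0], [0.001, 0.001, -1.0]]
ft_force: [1.6, -1.0, 0.2]
width: 0.997
grasp_force: 0.0
```

Emit:
carry_out:
  deltas:
    - [[0, -0.5, 0], [0, 0, 0], -1]
    - [[0, -0.5, 0], [0, 0, 0], -1]
    - [[0, -0.3, 0], [0, 0, 0], -1]
    - [[0, 0, 0], [0, 0, 0], -1]
    - [[0, 0, 0], [0, 0, 0], -1]
    - [[0, 0, 0], [0, 0, 0], -1]
    - [[0, 0, 0], [0, 0, 0], -1]
    - [[0, 0, 0], [0, 0, 0], -1]

```text
time: 13.3
ee_pos: [0.4757, -0.0194, 0.3357]
tool_rot: [[0.7, 0.714, -0.0], [0.714, -0.7, 0.0], [-0.0, -0.0, -1.0]]
ft_force: [-0.1, -0.0, 0.3]
width: 1.002
grasp_force: 0.0
```

```bash
python3 lid.py 4
```

```text
scene lid 473 ((537.3295288085938, 247.9241180419922), 47.63200759887695) 0.2097
scene handle 153 ((538.3116455078125, 250.58734130859375), 33.077667236328125) 0.2494
scene pan z 0.1153
top lid 769 ((536.2401123046875, 251.03208923339844), 46.53839874267578) 0.2107
top handle 254 ((535.842041015625, 249.47921752929688), 31.53278160095215) 0.2506
top pan z 0.1159
```

View pics/scene4.png

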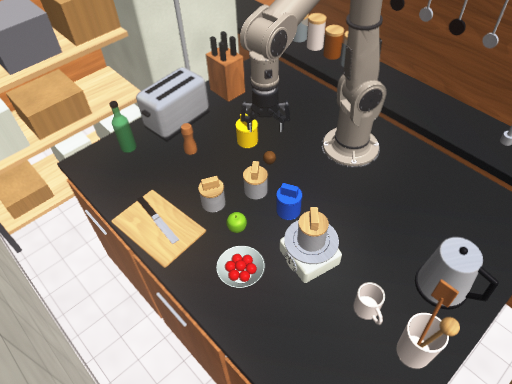

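The canister stands on the pan at (313,232), within about 3 mm of centre. The pan has sunk about 10.5 mm, which matches a full canister. Everything else is where it was, and the arm is clear.

```bash
python3 -c "
from cell import r
print(r.hand_in())"
```

```text
the job is handed in; nothing more can be done
None
```

I found the full canister by weight on the first lift (about 7.5 N), left it standing on the scale within about 3 mm of the pan's centre with the pan sunk about 10.5 mm, and handed the job in; I never touched the other two or lifted them to compare, and no verdict came back.

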